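# Unpin the strip box and draw the long strip out through its short opening

### The arm

A 7-joint arm with a two-finger parallel gripper is mounted at the origin on the work surface; the furniture and walls round the work are solid. World frame = base frame: x ahead of the robot, y to its left, z up, the work surface at z = 0. Lengths are in m, angles in rad, forces in N, time in s.
With the tool pointing down it reaches from about 0.425 to 1.025 m from the base axis. Payload 3.6 kg.
Tool frame: the origin (TCP) lies on the centre line of the jaws, within the pads' length; the fingertips stand 17 mm ahead of it and the grasp point (between the pads) lies 2 mm behind it; z points along the fingers, y is the line along which they close (so a half turn about z gives the same grasp; the last joint's range is limited). The gripper opens to 85 mm and grips with 20 to 120 N. Pads are 22 mm wide; open, the fingers measure 114 mm over their backs; the gripper's body (76 mm by 85 mm) begins 54 mm behind the grasp point. The pads swing forward as they close: fully open they stand 13 mm farther back than shut.
Start: joints at [1.093, 0.591, 0.048, 1.609, -0.033, 0.943, -0.034], TCP at [0.272, -0.672, 0.248] pointing down, gripper open.
Joint ranges: [-2.69, 2.69], [-0.47, 2.24], [-1.27, 1.36], [0.19, 2.51], [-1.53, 4.68], [0.08, 2.07], [-3.09, 3.09]. Speed limits (rad/s): [2.57, 2.57, 3.14, 3.14, 3.14, 3.14, 3.14].

### API

Orientations are given as a unit quaternion [x, y, z, w].
In Python, from workcell import robot gives the robot as it stands.
- The arm moves only by the tool send_rows, never from a script. Its argument "increments" is text: rows parted by semicolons, each of 5 numbers parted by spaces: the shift along the tool's x, y, z scaled (see below), then the turn about the tool's z scaled (see below), then the opening, from 0 (shut) to 1 (fully open). In form: dx dy dz roll claw; .... A call has exactly 8 rows; each row shifts and turns the commanded pose from where the row before left it, along the tool's axes as they then stand; what a row does not reach is not made up. The controller multiplies each number of a shift by 0.15 m and each number of a turn by pi/4 rad. A row lasts 1/12 s, in which the tool goes at most 41.7 mm and 7.16 degrees, less where a joint would pass 70% of its speed; a pose out of reach is approached as far as the arm can. A call with a number of a shift or a turn outside -1 to 1 is refused whole. A call with a gripper value outside its range is refused whole. The fingers move at their own pace and stop on an object; "newtons" is the grip in N (left out, the last holds). Time passes only in rows, so rows that do not move let the fingers close, or fill a call up. It gives the time, the measured TCP pose, the force, the opening and the grip force at its end, in the units of the state.
- robot.state(): the state, without advancing time (a new reading comes with each control period).
- robot.camera(name): name is "side" or "top"; returns a dict with "pixels" (400x640x3 uint8, red, green, blue), "K" (3x3 intrinsics, pixels), "distortion" ([k1, k2, p1, p2, k3] as OpenCV has them; the pictures are not rectified), "R" (3x3) and "t" (3): a world point X has camera coordinates R X + t. Camera axes: x right, y down, z forward; pixel columns grow to the right and rows downward; lengths in m; the calibration is good to about 2 mm. A picture is of the moment at which its call begins. There is no depth.
- robot.job_done(): hands the job in; it is judged then, once.
The state is a dict: "clock": time; "joints": joint angles; "qd": joint speeds; "effort": joint torques, N m; "eef_pos": TCP position; "tool_rot": TCP orientation; "ft_force": force on the tool from outside, world axes, zero at the start; "torque": the same for the moment, N m; "opening": finger opening in m; "grasp_force": force on a finger pad.
Only numpy, scipy, OpenCV 4.12 (cv2) and the standard library are available. Lean on these libraries where they do the work, as an engineer would, in place of code of your own. Each camera call takes 0.05 s, during which the arm holds its last target. There are 200 camera calls.

### The job

Draw the red-knobbed keeper pin out of its bore in the side of the wooden strip box and park it lying in the open notch beside the bore. Then take the purple strip out of the box: the opening in the top is shorter than the strip, so slide the strip back, tilt its far end up and draw it out slantwise. Finish while still holding the strip in the gripper, all of it about 10 cm clear above the box's metal covers, and leave the other things on the table alone.

Things in the scene. Friction and masses are not known exactly. Their poses are not given: they have to be found in the camera images.
- strip_box: Fixed wooden box, two metal top covers. Origin on the table under the middle of the top opening; box x along it away from the robot, y left, z up. In mm: inner floor z 30; inside x -212 to 142, y -65 to 65; walls 6 thick, to z 80. Covers z 80 to 85 over x -212 to -85 and x 85 to 142. Ledge on the +y side under bore block and notch block: top z 12, x -118 to 32, out to y 192.
- opening (a point): Middle of the top opening between the covers, level with their tops (85 mm above the table). The opening is 170 mm long (box x) and 130 mm wide.
- bore (a point): Outer mouth of the bore, 13 mm square, in the dark bore block on the box's +y side (box frame 0, 96, 47.5 mm). The bore runs along box y through to the inside; the block spans x -18 to 18, y 65 to 96, up to z 80.
- notch (a point): Middle of the groove floor of the dark notch block (box frame -85, 142.5, 46 mm). The groove runs along box y from 100 to 185, open above, 13 mm wide, flared lead-in up to z 75, block 34 mm wide at most. A 10 mm pin lying in it has its axis 5 mm above this point.
- pin: Steel pin 10 mm thick, 80 g, with red knob 28 mm across, 22 mm long. Origin: knob's centre; shaft along own -y, tip at 129 mm. It starts in the bore along box y, over the strip: knob centre at box y about 117, z 46. Grip the knob from above, draw along box +y; the tip leaves the block after 108 mm. Parked in the groove, knob beyond its outer end (centre y 185 to 240, best 209). May roll.
- strip: Purple setting strip 16 wide, 260 long (its own y), 8 thick, about 40 g, lying on the box's inner floor along box x, its far end 25 to 40 mm under the far cover. Origin at the middle of its underside; its +y points along box +x.
- strip_far (a point): Far end of the strip (own +y end, at mid thickness).
- strip_near (a point): Near end of the strip (own -y end, at mid thickness).
- sanding_block: Bystander, leave alone: brown wooden sanding block, 60x110x32 mm. Origin at the centre of its underside.
- blade_flange: Bystander, leave alone: grey round metal saw-blade flange, 72x72x18 mm. Origin at the centre of its underside.
- pliers: Bystander, leave alone: pliers with red handles, 56x176x13 mm. Origin at the centre of its underside.
- hex_nut_1: Bystander, leave alone: grey hexagon nut, 23x26x11 mm. Origin at the centre of its underside.
- offcut_a: Bystander, leave alone: wooden offcut, 120x50x22 mm. Origin at the centre of its underside.
- marker_blue: Bystander, leave alone: blue marker pen with black cap, 12x130x14 mm. Origin at the centre of its underside.

How it is judged:
On the way, in this order (a step that is already met when the one before it is completed fails the run):
1. the pin lies released in the notch, the strip still inside the box (x of pin in the frame of strip_box between -0.093 and -0.077 m and z of pin in the frame of strip_box between 0.044 and 0.058 m and x of pin_tip in the frame of strip_box between -0.093 and -0.077 m and z of pin_tip in the frame of strip_box between 0.044 and 0.058 m and y of pin in the frame of strip_box between 0.185 and 0.24 m and contact force between the fingers and pin below 0.1 N and height (world z) of each of strip_far, strip_near below 0.08 m), for 0.2 s.
2. the strip slants through the opening: far end up out of the box, near end still below the covers (height (world z) of strip_far above 0.095 m and height (world z) of strip_near below 0.08 m), for 0.05 s.
At the end, for the whole second after the job is handed in: Pin released in the notch: axis within 8 mm of the groove middle, 44-58 mm high, knob 185-240 mm out. Strip held still by the fingers alone over the box (within 200 mm of the opening middle), both ends 60 mm or more above the covers, not touching the box (x of pin in the frame of strip_box between -0.093 and -0.077 m and z of pin in the frame of strip_box between 0.044 and 0.058 m and x of pin_tip in the frame of strip_box between -0.093 and -0.077 m and z of pin_tip in the frame of strip_box between 0.044 and 0.058 m and y of pin in the frame of strip_box between 0.185 and 0.24 m and contact force between the fingers and pin below 0.1 N and height (world z) of each of strip_far, strip_near above 0.145 m and horizontal distance between strip and opening below 0.2 m and contact force between the fingers and strip above 1 N and contact force between strip and strip_box below 0.05 N and linear speed of strip below 0.03 m/s); the arm keeps its last pose, push and grip.
It fails at once if one of the other things on the table is moved more than 30 mm (distance of any of sanding_block, blade_flange, pliers, hex_nut_1, offcut_a, marker_blue from where it was at the start of the episode above 0.03 m).
It also fails if it takes over 58 s, if anything falls off the work surface, if the arm or the gripper's body presses on something with over 40 N, if the wrist force passes 120 N, or if a joint passes its speed limit or range.

## Working session

There is one attempt and no reset: what is moved stays moved. The work goes in short steps, Python scripts to look and compute and a tool call to move; the robot and the scene stay as the last step left them, time stands still between calls to the robot, and variables do not carry over. Pictures are saved under pics/ and viewed, at most 10 in all, crops included, and the job is handed in when it is done.

Besides the shell and the picture viewer there is one more tool, called after "Call:" in YAML: its name, and indented under it one key for each argument. send_rows: Moves the arm, as the interface text tells. Shifts and turns lie within -1 to 1; 1 stands for 0.15 m of shift or pi/4 rad of turn. Its arguments: {"type":"object","properties":{"increments":{"type":"string"},"newtons":{"type":"number"}},"required":["increments"]}

```bash
mkdir -p pics; ls; python3 - <<'E'
from workcell import robot
import cv2,numpy as np,pickle
s=robot.state();print({k:np.round(v,3).tolist() for k,v in s.items()})
d={}
for n in("top","side"):
    c=robot.camera(n);d[n]=c;cv2.imwrite(f"pics/{n}0.png",c["pixels"][:,:,::-1])
    R=np.array(c["R"]);print(n,np.round(c["K"],1).tolist(),np.round(-R.T@c["t"],3),np.round(R,2).tolist())
pickle.dump(d,open("cam0.pkl","wb"))
E
```

```text
pics
{'clock': 0.0, 'joints': [1.092, 0.592, 0.048, 1.61, -0.033, 0.943, -0.034], 'qd': [-0.0, -0.001, 0.001, 0.001, 0.001, -0.001, 0.001], 'effort': [0.0, -54.869, 1.547, -19.813, 0.009, 0.009, 0.0], 'eef_pos': [0.272, -0.671, 0.247], 'tool_rot': [0.982, 0.191, -0.0, -0.001], 'ft_force': [-0.51, -0.553, 0.277], 'torque': [-0.041, 0.021, -0.014], 'grasp_force': 0.0, 'opening': 0.085}
top [[403.5, 0.0, 315.1], [0.0, 403.5, 197.2], [0.0, 0.0, 1.0]] [0.307 0.132 1.021] [[0.0, -1.0, 0.02], [-0.99, -0.01, -0.15], [0.15, -0.02, -0.99]]
side [[429.5, 0.0, 319.7], [0.0, 429.5, 191.7], [0.0, 0.0, 1.0]] [0.332 1.068 0.516] [[-0.99, -0.11, 0.02], [-0.07, 0.41, -0.91], [0.09, -0.91, -0.41]]
```

View pics/top0.png

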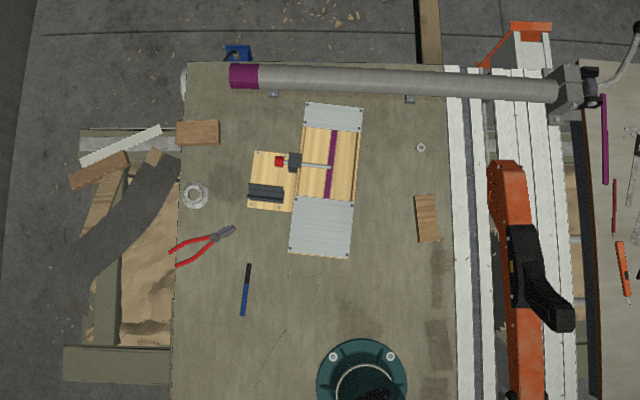

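View pics/side0.png

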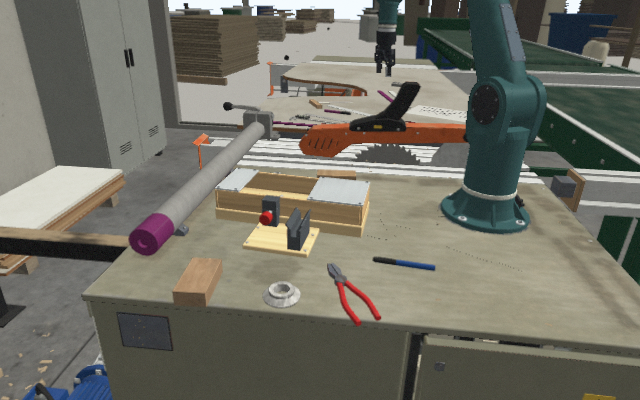

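The top view shows the box turned slightly: covers at about (333,117) and (321,227), knob at (279,161), purple strip at (331,165), dark notch block at (265,193). The side view shows the knob at (266,218), with the saw between the gripper and the box. Next I measure the poses.

```bash
cat > h.py <<'E'
import numpy as np,cv2
def ray(c,uv):
    K=np.array(c["K"]);R=np.array(c["R"]);t=np.array(c["t"])
    p=cv2.undistortPoints(np.array(uv,float).reshape(-1,1,2),K,np.array(c["distortion"]))[:,0]
    return -R.T@t, np.c_[p,np.ones(len(p))]@R
def plane(c,uv,z):
    o,d=ray(c,uv);return o+d*((z-o[2])/d[:,2])[:,None]
def tri(ca,ua,cb,ub):
    o1,d1=ray(ca,[ua]);o2,d2=ray(cb,[ub]);A=np.c_[d1[0],-d2[0]]
    s=np.linalg.lstsq(A,o2-o1,rcond=None)[0];p,q=o1+d1[0]*s[0],o2+d2[0]*s[1]
    return (p+q)/2,np.linalg.norm(p-q)
def blobs(m,amin=15):
    n,l,s,c=cv2.connectedComponentsWithStats(m.astype(np.uint8))
    return [(int(s[i,4]),c[i].round(1).tolist(),s[i,:4].tolist(),l==i) for i in range(1,n) if s[i,4]>=amin]
E
python3 - <<'E'
import pickle;from h import *
d=pickle.load(open("cam0.pkl","rb"));T=d["top"];S=d["side"]
hsv=cv2.cvtColor(T["pixels"],cv2.COLOR_RGB2HSV)
for nm,r in(("far",(295,95,370,140)),("near",(280,190,362,262))):
    x0,y0,x1,y1=r;m=np.zeros((400,640),bool);m[y0:y1,x0:x1]=True
    m&=(hsv[...,1]<45)&(hsv[...,2]>140)
    b=max(blobs(m),key=lambda b:b[0]);cn=max(cv2.findContours(b[3].astype(np.uint8),0,1)[0],key=len)[:,0]
    p=plane(T,cn,.085);rc=cv2.minAreaRect((p[:,:2]*1000).astype(np.float32));print(nm,b[:3],rc,cv2.boxPoints(rc).round(1).tolist())
def red(h):return ((h[...,0]<8)|(h[...,0]>172))&(h[...,1]>150)&(h[...,2]>70)
hs=cv2.cvtColor(S["pixels"],cv2.COLOR_RGB2HSV)
for b in blobs(red(hsv)):print("Tred",b[:3])
for b in blobs(red(hs)):print("Sred",b[:3])
m=(hsv[...,0]>135)&(hsv[...,0]<170)&(hsv[...,1]>80)
for b in blobs(m):
    if 290<b[1][0]<365:
        v,u=np.nonzero(b[3]);p=plane(T,np.c_[u,v],.038)*1000;print("strip",b[:3],cv2.fitLine(p[:,:2].astype(np.float32),2,0,.01,.01).ravel(),p.min(0),p.max(0))
# saw and pipe rough heights: tri of handpicked features
for n,a,b_ in(("pipe purple end",(230,76),(150,237)),("pipe ring",(258,76),(172,219)),("saw handle top",(553,312),(410,88)),("saw tip",(505,165),(303,145)),("pipe right",(548,85),(258,128))):
    print(n,tri(T,a,S,b_))
E
```

```text
far (1414, [332.8, 116.8], [303, 102, 61, 31]) ((645.118408203125, 70.99867248535156), (142.7017364501953, 63.880531311035156), 83.75946807861328) [[605.5999755859375, 3.5], [669.0999755859375, -3.4000000953674316], [684.5999755859375, 138.5], [621.0999755859375, 145.39999389648438]]
near (3419, [320.9, 226.5], [287, 195, 68, 64]) ((378.6533508300781, 99.70242309570312), (142.8922882080078, 133.0232391357422), 83.84847259521484) [[304.8999938964844, 35.79999923706055], [437.1000061035156, 21.5], [452.3999938964844, 163.60000610351562], [320.20001220703125, 177.89999389648438]]
Tred (80, [278.8, 161.1], [275, 156, 9, 11])
Tred (18, [614.4, 183.7], [614, 179, 2, 11])
Tred (76, [613.9, 211.0], [613, 191, 3, 41])
Tred (159, [187.6, 242.9], [168, 235, 41, 19])
Tred (172, [194.3, 255.3], [175, 241, 39, 27])
Sred (138, [265.7, 217.7], [259, 211, 14, 14])
Sred (260, [363.9, 299.4], [345, 281, 36, 39])
Sred (251, [347.2, 305.1], [337, 282, 24, 44])
strip (342, [330.1, 163.5], [324, 130, 13, 68]) [ 9.9258929e-01 -1.2151746e-01  5.3960327e+02  7.5058159e+01] [454.45215033  59.85314283  38.        ] [626.56313888  90.48908873  38.        ]
pipe purple end (array([0.76234488, 0.33120579, 0.05117789]), np.float64(0.005251954888641421))
pipe ring (array([0.75282909, 0.25694741, 0.05773472]), np.float64(0.01733545339195184))
saw handle top (array([ 0.19634689, -0.34471561,  0.25590703]), np.float64(0.005208507495690158))
saw tip (array([ 0.54177937, -0.37794178,  0.03436075]), np.float64(0.001051834402935191))
pipe right (array([ 0.7471201 , -0.50841707,  0.05227375]), np.float64(0.02105257974119869))
```

Call:
send_rows:
  increments: "0 0 -0.27 -0.15 0.6;0 0 -0.27 -0.15 0.6;0 0 -0.27 -0.15 0.6;0 0 -0.27 -0.15 0.6;0 0 0 -0.15 0.6;0 0 0 -0.15 0.6;0 0 0 -0.15 0.6;0 0 0 -0.15 0.6"
  newtons: 60

```text
clock: 0.77
eef_pos: [0.272, -0.6717, 0.41]
tool_rot: [0.786, 0.618, 0.0, -0.0]
ft_force: [0.6, -0.1, -1.3]
opening: 0.0512
grasp_force: 0.0
```

```bash
cat >> h.py <<'E'
O=np.array([.5293,.0835]);TH=np.radians(-6.15)
ex=np.array([np.cos(TH),np.sin(TH)]);ey=np.array([-ex[1],ex[0]])
def b2w(x,y):return O+x*ex+y*ey
def w2b(p):return np.array([(np.array(p[:2])-O)@ex,(np.array(p[:2])-O)@ey])
def go(bx,by,z,yawbox=None,world=None):
    "units to target: box-frame target (m), tool x yaw relative to box (deg)"
    from workcell import robot;from scipy.spatial.transform import Rotation as Q
    s=robot.state();p=np.array(s["eef_pos"]);R=Q.from_quat(s["tool_rot"]).as_matrix()
    t=np.r_[b2w(bx,by) if world is None else world,z]
    u=R.T@(t-p)/.15;yaw=np.degrees(np.arctan2(R[1,0],R[0,0])-TH)
    print("t",round(s["clock"],2),"box",w2b(p).round(4),"z",p[2].round(4),"F",np.round(s["ft_force"],1),"grip",np.round([s["opening"],s["grasp_force"]],4),"yawbox",yaw.round(2),"tilt",R[2].round(3))
    print("units",u.round(3),"roll",None if yawbox is None else round(-((yawbox-yaw+180)%360-180)/45,3))
E
python3 - <<'E'
import pickle;from h import *
d=pickle.load(open("cam0.pkl","rb"))
k,e=tri(d["top"],(278.8,161.1),d["side"],(265.7,217.7));print("knob",k,e,w2b(k))
go(0,0,.41,90,world=[.55,-.35]);go(0,.117,.2,90)
E
```

```text
knob [0.54325982 0.20286871 0.04595924] 0.001384752150963691 [0.0010913  0.12017727]
t 0.77 box [-0.175  -0.7784] z 0.41 F [ 0.6 -0.1 -1.3] grip [0.0512 0.    ] yawbox 82.53 tilt [ 0.001 -0.001 -1.   ]
units [2.521e+00 1.297e+00 1.000e-03] roll -0.166
t 0.77 box [-0.175  -0.7784] z 0.41 F [ 0.6 -0.1 -1.3] grip [0.0512 0.    ] yawbox 82.53 tilt [ 0.001 -0.001 -1.   ]
units [6.069 0.381 1.403] roll -0.166
```

Call:
send_rows:
  increments: "0.23 0.12 0 0 0.6;0.23 0.12 0 0 0.6;0.23 0.12 0 0 0.6;0.23 0.12 0 0 0.6;0.23 0.12 0 0 0.6;0.23 0.12 0 0 0.6;0.23 0.12 0 0 0.6;0.23 0.12 0 0 0.6"

```text
clock: 1.43
eef_pos: [0.4791, -0.4371, 0.4098]
tool_rot: [0.788, 0.616, -0.0, -0.001]
ft_force: [0.1, -1.3, -1.0]
opening: 0.0513
grasp_force: 0.0
```

Call:
send_rows:
  increments: "0.24 0.1 0 0 0.6;0.24 0.1 0 0 0.6;0.25 0 0 0 0.6;0.25 -0.05 0 0 0.6;0.25 -0.05 0 0 0.6;0.25 -0.05 0 0 0.6;0.25 -0.05 0 0 0.6;0.25 -0.05 0 0 0.6"

```text
clock: 2.1
eef_pos: [0.5421, -0.1469, 0.4099]
tool_rot: [0.788, 0.616, -0.0, -0.0]
ft_force: [0.4, 0.1, -0.8]
opening: 0.0516
grasp_force: 0.0
```

```bash
python3 -c "
from h import *
go(0.001,.118,.2,90)"
```

```text
t 2.1 box [ 0.0374 -0.2277] z 0.4099 F [ 0.4  0.1 -0.8] grip [0.0516 0.    ] yawbox 82.19 tilt [-0.    -0.001 -1.   ]
units [ 2.251 -0.553  1.399] roll -0.174
```

Call:
send_rows:
  increments: "0.24 -0.06 0.1 0 0.6;0.24 -0.06 0.1 0 0.6;0.24 -0.06 0.1 0 0.6;0.24 -0.06 0.1 0 0.6;0.24 -0.06 0.1 0 0.6;0.24 -0.06 0.1 0 0.6;0.24 -0.06 0.1 0 0.6;0.24 -0.06 0.1 0 0.6"

```text
clock: 2.77
eef_pos: [0.5417, 0.1494, 0.2893]
tool_rot: [0.788, 0.616, -0.0, 0.0]
ft_force: [0.3, 0.5, 0.0]
opening: 0.0512
grasp_force: 0.0
```

Call:
send_rows:
  increments: "0.15 -0.03 0.15 0 0.6;0.15 -0.03 0.15 0 0.6;0 0 0.15 -0.09 0.6;0 0 0.15 -0.09 0.6;0 0 0 0 0.6;0 0 0 0 0.6;0 0 0 0 0.6;0 0 0 0 0.6"

```text
clock: 3.43
eef_pos: [0.5455, 0.194, 0.2018]
tool_rot: [0.743, 0.669, 0.001, 0.001]
ft_force: [-0.2, -0.5, 0.4]
opening: 0.0512
grasp_force: 0.0
```

```bash
python3 -c "
from h import *
go(0.001,.118,.044,90)"
```

```text
t 3.43 box [0.0043 0.1116] z 0.2018 F [-0.2 -0.5  0.4] grip [0.0512 0.    ] yawbox 90.19 tilt [ 0.001  0.003 -1.   ]
units [ 0.042 -0.024  1.052] roll 0.004
```

Call:
send_rows:
  increments: "0.042 -0.024 0.15 0 0.6;0 0 0.2 0 0.6;0 0 0.2 0 0.6;0 0 0.2 0 0.6;0 0 0.15 0 0.6;0 0 0.1 0 0.6;0 0 0.05 0 0.6;0 0 0 0 0.6"

```text
clock: 4.1
eef_pos: [0.5417, 0.2003, 0.0424]
tool_rot: [0.743, 0.67, -0.0, 0.0]
ft_force: [0.3, -0.4, -0.0]
opening: 0.0511
grasp_force: 0.0
```

```bash
python3 -c "
from h import *
from workcell import robot
go(0.001,.118,.044,90)
for n in ('top','side'):
  c=robot.camera(n);I=c['pixels'][...,::-1];I=I[130:230,230:350] if n=='top' else I[150:270,210:330]
  cv2.imwrite(f'pics/{n}1.png',cv2.resize(I,None,fx=4,fy=4))
a=cv2.imread('pics/top1.png');b=cv2.imread('pics/side1.png');cv2.imwrite('pics/c1.png',cv2.resize(b,None,fx=1,fy=1))"
```

```text
t 4.1 box [-0.0002  0.1175] z 0.0424 F [ 0.3 -0.4 -0. ] grip [0.0511 0.    ] yawbox 90.25 tilt [-0.001 -0.    -1.   ]
units [ 0.003  0.008 -0.01 ] roll 0.006
```

View pics/c1.png

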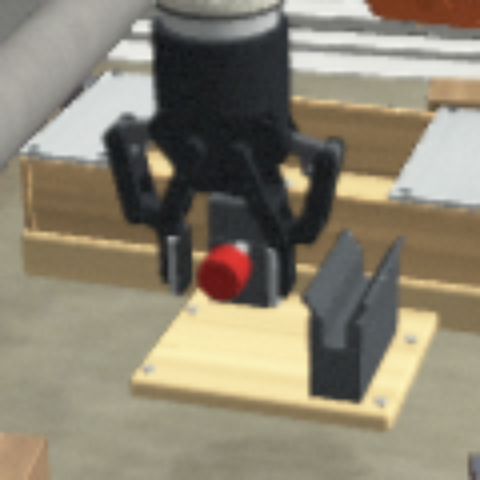

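The crop shows the red knob between the open fingers at crop (224,272), with the left pad at about (178,262) and the right pad at about (280,270). I'm closing on it.

Call:
send_rows:
  increments: "0 0 0 0 0;0 0 0 0 0;0 0 0 0 0;0 0 0 0 0;0 0 0 0 0;0 0 0 0 0;0 0 0 0 0;0 0 0 0 0"

```text
clock: 4.87
eef_pos: [0.5425, 0.201, 0.0438]
tool_rot: [0.742, 0.67, 0.001, 0.0]
ft_force: [-0.1, -0.3, 7.3]
opening: 0.0264
grasp_force: 58.8
```

```bash
python3 -c "
from h import *
go(0,.236,.044,90)"
```

```text
t 4.87 box [0.0005 0.1182] z 0.0438 F [-0.1 -0.3  7.3] grip [2.64000e-02 5.88204e+01] yawbox 90.3 tilt [ 0.001  0.002 -1.   ]
units [ 0.785  0.001 -0.001] roll 0.007
```

Call:
send_rows:
  increments: "0 0 -0.005 0 0;0.08 0 -0.003 0 0;0.1 0 0 0 0;0.1 0 0 0 0;0.1 0 0 0 0;0.1 0 0 0 0;0.1 0 0 0 0;0.1 0 0 0 0"

```text
clock: 5.53
eef_pos: [0.5514, 0.3047, 0.0437]
tool_rot: [0.742, 0.671, 0.0, -0.001]
ft_force: [0.1, 0.3, -1.8]
opening: 0.0262
grasp_force: 58.9
```

```bash
python3 -c "
from h import *
go(0,.236,.044,90)"
```

```text
t 5.53 box [-0.0017  0.2223] z 0.0437 F [ 0.1  0.3 -1.8] grip [2.62000e-02 5.89066e+01] yawbox 90.38 tilt [ 0.001 -0.001 -1.   ]
units [ 0.091  0.012 -0.002] roll 0.008
```

Call:
send_rows:
  increments: "0.06 0 0 0 0;0.06 0 0 0 0;0 0 -0.02 0 0;0 0 -0.1 0 0;0 0 -0.15 0 0;0 0 -0.1 0 0;0 0 0 0 0;0 0 0 0 0"

```text
clock: 6.2
eef_pos: [0.5543, 0.3192, 0.1001]
tool_rot: [0.743, 0.67, 0.001, 0.0]
ft_force: [-0.7, -0.3, -1.7]
opening: 0.0259
grasp_force: 59.0
```

```bash
python3 -c "
from h import *
from workcell import robot
go(-.085,.212,.1,90)
I=robot.camera('side')['pixels'][140:300,170:370,::-1];J=robot.camera('top')['pixels'][110:270,190:390,::-1]
cv2.imwrite('pics/c2.png',cv2.resize(np.hstack([I,J]),None,fx=2,fy=2))"
```

```text
t 6.2 box [-0.0004  0.2371] z 0.1001 F [-0.7 -0.3 -1.7] grip [2.59000e-02 5.90113e+01] yawbox 90.23 tilt [ 0.     0.001 -1.   ]
units [-0.165 -0.565  0.   ] roll 0.005
```

View pics/c2.png

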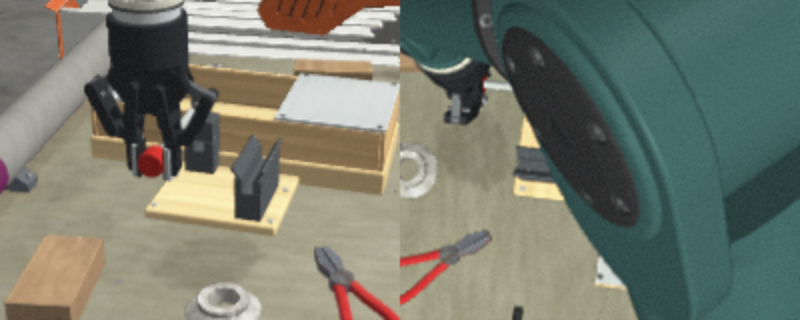

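Call:
send_rows:
  increments: "0 -0.1 0 0 0;0 -0.12 0 0 0;-0.04 -0.12 0 0 0;-0.04 -0.12 0 0 0;-0.04 -0.1 0 0 0;-0.04 0 0 0 0;0 0 0 0 0;0 0 0 0 0"

```text
clock: 6.97
eef_pos: [0.4685, 0.3039, 0.0989]
tool_rot: [0.743, 0.67, -0.0, 0.0]
ft_force: [-0.1, 0.1, -1.2]
opening: 0.0263
grasp_force: 59.1
```

```bash
python3 -c "
from h import *
from workcell import robot
go(-.085,.212,.049,90)
S=robot.camera('side');T=robot.camera('top')
h=cv2.cvtColor(S['pixels'],cv2.COLOR_RGB2HSV);m=((h[...,0]<8)|(h[...,0]>172))&(h[...,1]>150)&(h[...,2]>70)
for b in blobs(m):print(b[:3])
I=S['pixels'][160:280,230:370,::-1];J=T['pixels'][130:250,200:340,::-1]
cv2.imwrite('pics/c3.png',cv2.resize(np.hstack([I,J]),None,fx=2.8,fy=2.8))"
```

```text
t 6.97 box [-0.084   0.2126] z 0.0989 F [-0.1  0.1 -1.2] grip [2.63000e-02 5.90847e+01] yawbox 90.23 tilt [-0.001  0.    -1.   ]
units [-0.004 -0.007  0.333] roll 0.005
(153, [288.9, 220.2], [283, 213, 13, 15])
(260, [363.9, 299.4], [345, 281, 36, 39])
(250, [347.1, 305.0], [336, 282, 25, 44])
```

View pics/c3.png

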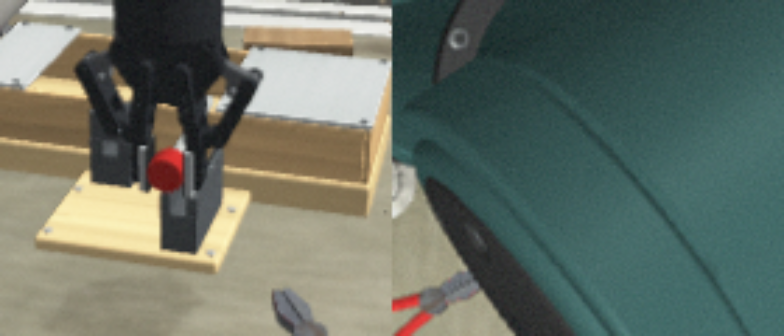

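```bash
python3 -c "
from h import *
import pickle
c=pickle.load(open('cam0.pkl','rb'))['side']
for uv,y in(((265.7,217.7),.1202),((288.9,220.2),.2158)):
  o,d=ray(c,[uv]);d=d[0];n=np.r_[ey,0];s=(y-(o[:2]-O)@ey)/(d@n);p=o+s*d;print(w2b(p),p[2])"
```

```text
[0.00179165 0.1202    ] 0.04605792926603286
[-0.08241042  0.2158    ] 0.10073057419394005
```

Call:
send_rows:
  increments: "0 -0.004 0.05 0 0;0 0 0.06 0 0;0 0 0.06 0 0;0 0 0.06 0 0;0 0 0.05 0 0;0 0 0.03 0 0;0 0 0.01 0 0;0 0 0 0 0"

```text
clock: 7.73
eef_pos: [0.4673, 0.3046, 0.0509]
tool_rot: [0.742, 0.67, -0.0, 0.0]
ft_force: [1.3, -0.1, -2.0]
opening: 0.0265
grasp_force: 59.1
```

```bash
python3 -c "
from h import *
go(-.085,.212,.049,90)"
```

```text
t 7.73 box [-0.0853  0.2131] z 0.0509 F [ 1.3 -0.1 -2. ] grip [2.65000e-02 5.90817e+01] yawbox 90.3 tilt [-0. -0. -1.]
units [-0.008  0.002  0.013] roll 0.007
```

Call:
send_rows:
  increments: "0 0 0.008 0 0;0 0 0.008 0 0;0 0 0 0 0;0 0 0 0 0.35;0 0 0 0 0.5;0 0 0 0 0.5;0 0 0 0 0.5;0 0 0 0 0.5"

```text
clock: 8.4
eef_pos: [0.4669, 0.3047, 0.0491]
tool_rot: [0.742, 0.67, -0.0, -0.0]
ft_force: [0.8, 1.0, -0.4]
opening: 0.0426
grasp_force: 0.0
```

```bash
python3 -c "
from h import *
from workcell import robot
go(-.085,.212,.049,90)
c=robot.camera('side');h=cv2.cvtColor(c['pixels'],cv2.COLOR_RGB2HSV);m=((h[...,0]<8)|(h[...,0]>172))&(h[...,1]>150)&(h[...,2]>70)
for b in blobs(m):
  print(b[:3])
  if b[1][1]<270:
    o,d=ray(c,[b[1]]);d=d[0];y=.2158;n=np.r_[ey,0];s=(y-(o[:2]-O)@ey)/(d@n);p=o+s*d;print(w2b(p),p[2])
cv2.imwrite('pics/c4.png',cv2.resize(c['pixels'][160:280,230:370,::-1],None,fx=4,fy=4))"
```

```text
t 8.4 box [-0.0857  0.2132] z 0.0491 F [ 0.8  1.  -0.4] grip [0.0426 0.    ] yawbox 90.3 tilt [-0. -0. -1.]
units [-0.008  0.005  0.001] roll 0.007
(163, [290.3, 241.5], [283, 234, 15, 16])
[-0.08510206  0.2158    ] 0.05094890787806733
(256, [364.0, 299.4], [345, 281, 36, 39])
(253, [347.2, 305.0], [337, 282, 24, 44])
```

View pics/c4.png

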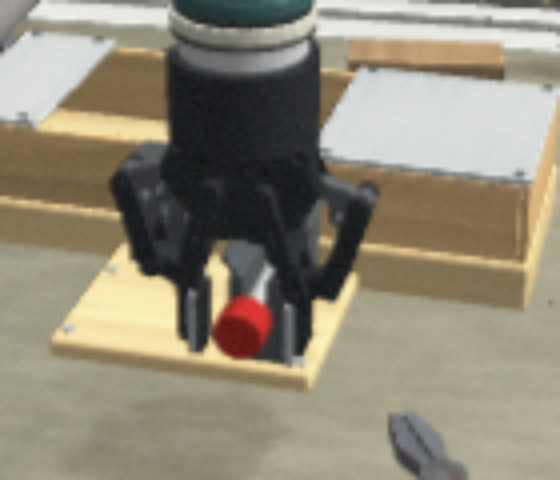

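The knob at crop (243,327) hangs free between the pads, with the shaft lying in the groove. I'm rising straight up.

Call:
send_rows:
  increments: "0 0 -0.1 0 0.5;0 0 -0.2 0 0.5;0 0 -0.25 0 0.5;0 0 -0.25 0 0.5;0 0 -0.25 0 0.5;0 0 0 -0.15 0.5;0 0 0 -0.15 0.5;0 0 0 -0.15 0.5"

```text
clock: 9.12
eef_pos: [0.4674, 0.3047, 0.2078]
tool_rot: [0.611, 0.792, 0.001, 0.001]
ft_force: [-0.7, 0.2, -0.9]
opening: 0.0424
grasp_force: 0.0
```

Call:
send_rows:
  increments: "0 0 0 -0.15 0.5;0 0 0 -0.15 0.5;0 0 0 -0.15 0.5;0 0 0 -0.15 0.5;0 0 0 -0.15 0.5;0 0 0 -0.15 0.5;0 0 0 -0.15 0.5;0 0 0 -0.15 0.5"

```text
clock: 9.78
eef_pos: [0.467, 0.3043, 0.2065]
tool_rot: [0.185, 0.983, -0.0, -0.0]
ft_force: [-0.0, 0.5, 0.0]
opening: 0.0425
grasp_force: 0.0
```

```bash
python3 -c "
from h import *
from workcell import robot
go(0.062,-.0075,.2,179.2)
c=robot.camera('side');h=cv2.cvtColor(c['pixels'],cv2.COLOR_RGB2HSV);m=((h[...,0]<8)|(h[...,0]>172))&(h[...,1]>150)&(h[...,2]>70)
for b in blobs(m):print(b[:3])
import pickle
T=pickle.load(open('cam0.pkl','rb'))['top'];h=cv2.cvtColor(T['pixels'],cv2.COLOR_RGB2HSV)
m=(h[...,0]>135)&(h[...,0]<170)&(h[...,1]>80)
b=[b for b in blobs(m) if 290<b[1][0]<365][0];v,u=np.nonzero(b[3])
q=np.array([w2b(p) for p in plane(T,np.c_[u,v],.037)])
for x in(-.06,-.03,.04,.06,.08):
  k=abs(q[:,0]-x)<.01;print(x,q[k,1].mean().round(4),np.ptp(q[k,1]).round(4))
"
```

```text
t 9.78 box [-0.0856  0.2129] z 0.2065 F [-0.   0.5  0. ] grip [0.0425 0.    ] yawbox 164.88 tilt [-0.    -0.001 -1.   ]
units [-1.333 -1.162  0.044] roll -0.318
(162, [290.4, 241.4], [284, 234, 14, 16])
(261, [363.9, 299.4], [345, 281, 36, 39])
(253, [347.1, 305.0], [337, 282, 24, 44])
-0.06 -0.0064 0.0128
-0.03 -0.0068 0.0124
0.04 -0.0078 0.0128
0.06 -0.0077 0.0128
0.08 -0.0084 0.0129
```

Call:
send_rows:
  increments: "0 0 0 -0.159 0.5;0 0 0 -0.159 0.5;-0.15 -0.2 0 0 0.5;-0.16 -0.22 0 0 0.5;-0.16 -0.22 0 0 0.5;-0.16 -0.22 0 0 0.5;-0.16 -0.22 0 0 0.5;-0.16 -0.22 0 0 0.5"

```text
clock: 10.5
eef_pos: [0.5842, 0.091, 0.2065]
tool_rot: [0.065, 0.998, -0.0, -0.0]
ft_force: [1.0, 0.6, 0.2]
opening: 0.0423
grasp_force: 0.0
```

```bash
python3 -c "
from h import *
go(0.062,-.0078,.05,179.2)"
```

```text
t 10.5 box [0.0538 0.0134] z 0.2065 F [1.  0.6 0.2] grip [0.0423 0.    ] yawbox 178.72 tilt [ 0. -0. -1.]
units [-0.058 -0.139  1.044] roll -0.011
```

Call:
send_rows:
  increments: "-0.058 -0.139 0 -0.011 0.5;0 0 0.2 0 0.5;0 0 0.2 0 0.5;0 0 0.2 0 0.5;0 0 0.2 0 0.5;0 0 0.15 0 0.5;0 0 0.07 0 0.5;0 0 0.01 0 0.4"

```text
clock: 11.17
eef_pos: [0.5882, 0.0708, 0.0499]
tool_rot: [0.06, 0.998, -0.001, -0.002]
ft_force: [-0.2, -0.1, 0.0]
opening: 0.0342
grasp_force: 0.0
```

```bash
python3 -c "
from h import *
go(0.062,-.0078,.048,179.2)"
```

```text
t 11.17 box [ 0.0599 -0.0063] z 0.0499 F [-0.2 -0.1  0. ] grip [0.0342 0.    ] yawbox 179.28 tilt [ 0.004 -0.002 -1.   ]
units [-0.014 -0.01   0.013] roll 0.002
```

Call:
send_rows:
  increments: "-0.01 -0.01 0.012 0 0.4;0 0 0 0 0;0 0 0 0 0;0 0 0 0 0;0 0 0 0 0;0 0 0 0 0;0 0 0 0 0;0 0 0 0 0"
  newtons: 40

```text
clock: 11.83
eef_pos: [0.5922, 0.0699, 0.0517]
tool_rot: [0.059, 0.998, 0.0, 0.001]
ft_force: [0.6, -0.8, 7.5]
opening: 0.0142
grasp_force: 39.8
```

```bash
python3 -c "
from h import *
go(0.062,-.0078,.048,179.2)"
```

```text
t 11.83 box [ 0.0639 -0.0067] z 0.0517 F [ 0.6 -0.8  7.5] grip [1.42000e-02 3.97797e+01] yawbox 179.34 tilt [-0.003  0.    -1.   ]
units [ 0.013 -0.007  0.025] roll 0.003
```

Call:
send_rows:
  increments: "0 0 -0.01 0 0;0 0 -0.02 0 0;0.06 0 -0.01 0 0;0.08 0 0 0 0;0.08 0 0 0 0;0.08 0 0 0 0;0.06 0 0 0 0;0.01 0 0 0 0"

```text
clock: 12.5
eef_pos: [0.5329, 0.0764, 0.0562]
tool_rot: [0.058, 0.998, -0.001, -0.001]
ft_force: [-0.1, -0.3, 0.1]
opening: 0.0142
grasp_force: 39.0
```

```bash
python3 -c "
from h import *
from workcell import robot
go(0.0,-.0078,.12,179.2)
T=robot.camera('top');I=T['pixels'][80:270,250:400,::-1];J=robot.camera('side')['pixels'][130:250,200:390,::-1]
cv2.imwrite('pics/c5.png',cv2.resize(np.hstack([I,cv2.copyMakeBorder(J,0,70,0,0,0)]),None,fx=2.3,fy=2.3))"
```

```text
t 12.5 box [ 0.0044 -0.0067] z 0.0562 F [-0.1 -0.3  0.1] grip [1.42000e-02 3.90138e+01] yawbox 179.47 tilt [ 0.003 -0.001 -1.   ]
units [ 0.03  -0.008 -0.425] roll 0.006
```

View pics/c5.png

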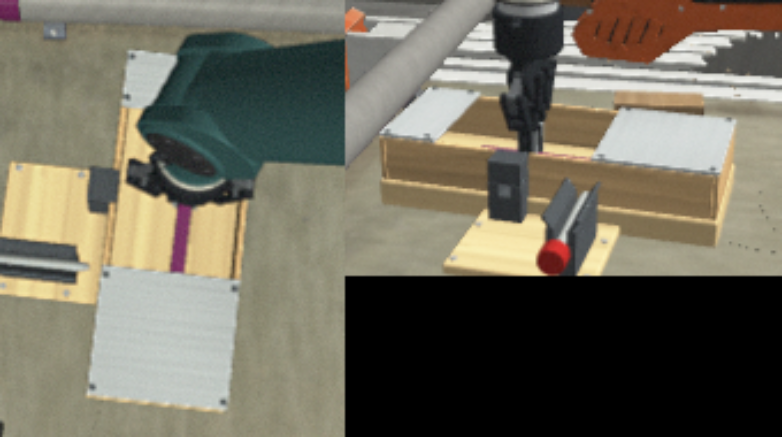

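The top crop shows the strip at (182,238) running under the near cover, with the pin shaft lying in the groove. The side crop shows the knob at (553,255) outside the groove. Next is the lift.

Call:
send_rows:
  increments: "0 0 -0.05 0 0;0 0 -0.055 0 0;0 0 -0.055 0 0;0 0 -0.055 0 0;0 0 -0.055 0 0;0 0 -0.055 0 0;0 0 -0.055 0 0;0 0 -0.055 0 0"

```text
clock: 13.27
eef_pos: [0.5352, 0.076, 0.1221]
tool_rot: [0.059, 0.998, -0.0, -0.001]
ft_force: [-1.1, -0.6, -3.7]
opening: 0.0139
grasp_force: 39.0
```

```bash
cat >> h.py <<'E'
def strip(name):
    from workcell import robot
    go(0,0,.1,179.2);c=robot.camera("side");h=cv2.cvtColor(c["pixels"],cv2.COLOR_RGB2HSV)
    m=(h[...,0]>135)&(h[...,0]<172)&(h[...,1]>70);m[:,:190]=0;m[250:]=0;m[:,420:]=0
    for b in blobs(m,8):
        v,u=np.nonzero(b[3]);o,d=ray(c,np.c_[u,v]);n=np.r_[ey,0];s=(-.0075-(o[:2]-O)@ey)/(d@n);p=o+s[:,None]*d
        x=(p[:,:2]-O)@ex;i=x.argmin();j=x.argmax();print(b[0],"x/z near",x[i].round(3),p[i,2].round(3),"far",x[j].round(3),p[j,2].round(3))
    cv2.imwrite(f"pics/{name}.png",cv2.resize(c["pixels"][80:260,180:420,::-1],None,fx=3,fy=3))
E
python3 -c "
from h import *
strip('c6')"
```

```text
t 13.27 box [ 0.0067 -0.0068] z 0.1221 F [-1.1 -0.6 -3.7] grip [1.39000e-02 3.89878e+01] yawbox 179.36 tilt [ 0.001 -0.001 -1.   ]
units [0.045 0.045 0.147] roll 0.004
51 x/z near -0.256 0.309 far -0.224 0.328
33 x/z near -0.138 0.275 far -0.105 0.277
44 x/z near -0.075 0.239 far -0.031 0.238
86 x/z near 0.022 0.112 far 0.07 0.117
164 x/z near -0.08 0.082 far 0.009 0.097
```

View pics/c6.png

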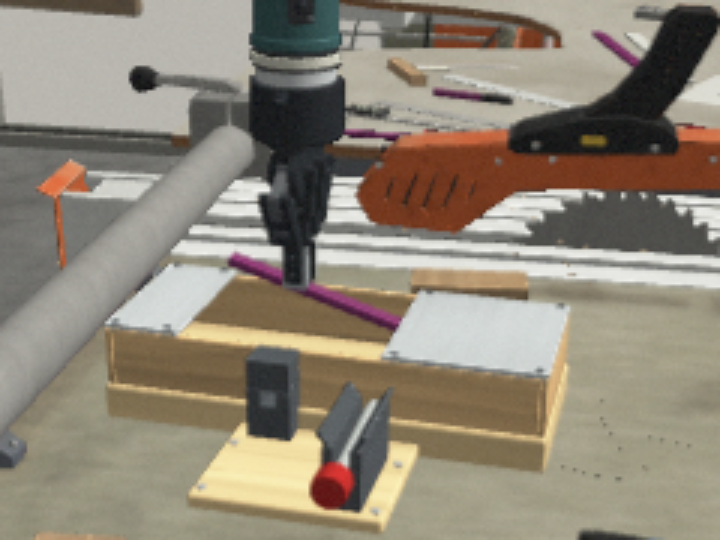

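The strip slants as intended: far end at crop (234,260), and it goes under the near cover at (395,325). I'm raising it slightly and drawing it out along the slant.

Call:
send_rows:
  increments: "0 0 -0.05 0 0;-0.02 0 -0.05 0 0;-0.07 0 -0.03 0 0;-0.08 0 -0.035 0 0;-0.08 0 -0.035 0 0;-0.08 0 -0.035 0 0;-0.08 0 -0.035 0 0;-0.08 0 -0.035 0 0"

```text
clock: 13.98
eef_pos: [0.6108, 0.0673, 0.168]
tool_rot: [0.06, 0.998, 0.0, 0.001]
ft_force: [0.2, -0.1, -1.8]
opening: 0.0131
grasp_force: 39.4
```

Call:
send_rows:
  increments: "-0.08 0 -0.035 0 0;-0.08 0 -0.035 0 0;-0.08 0 -0.035 0 0;-0.06 0 -0.03 0 0;-0.04 0 -0.02 0 0;0 0 0 0 0;0 0 0 0 0;0 0 0 0 0"

```text
clock: 14.65
eef_pos: [0.6587, 0.0617, 0.1902]
tool_rot: [0.059, 0.998, -0.0, -0.001]
ft_force: [0.1, 0.3, -0.9]
opening: 0.0129
grasp_force: 46.0
```

```bash
python3 -c "
from h import *
strip('c7')"
```

```text
t 14.65 box [ 0.131  -0.0078] z 0.1902 F [ 0.1  0.3 -0.9] grip [1.29000e-02 4.60274e+01] yawbox 179.39 tilt [ 0.001 -0.    -1.   ]
units [0.873 0.043 0.602] roll 0.004
51 x/z near -0.258 0.311 far -0.224 0.328
33 x/z near -0.138 0.275 far -0.105 0.277
95 x/z near -0.075 0.239 far 0.022 0.236
91 x/z near 0.147 0.179 far 0.195 0.18
358 x/z near -0.059 0.131 far 0.137 0.167
```

View pics/c7.png

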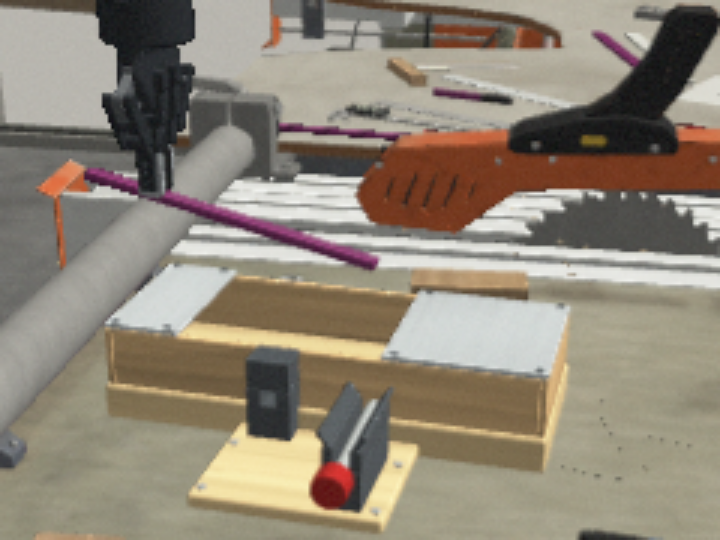

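The strip is clear of the box, from crop (92,175) to (375,263). The last move is up and back over the middle.

Call:
send_rows:
  increments: "0.05 0 -0.05 0 0;0.07 0 -0.07 0 0;0.08 0 -0.08 0 0;0.08 0 -0.08 0 0;0.06 0 -0.07 0 0;0.03 0 -0.04 0 0;0 0 0 0 0;0 0 0 0 0"

```text
clock: 15.37
eef_pos: [0.6045, 0.068, 0.2497]
tool_rot: [0.059, 0.998, -0.0, 0.001]
ft_force: [0.1, -0.5, 0.1]
opening: 0.0132
grasp_force: 46.0
```

Call:
send_rows:
  increments: "0 0 0 0 0;0 0 0 0 0;0 0 0 0 0;0 0 0 0 0;0 0 0 0 0;0 0 0 0 0;0 0 0 0 0;0 0 0 0 0"

```text
clock: 16.03
eef_pos: [0.6044, 0.0681, 0.249]
tool_rot: [0.059, 0.998, 0.0, -0.0]
ft_force: [-0.1, -0.2, -0.3]
opening: 0.0133
grasp_force: 46.0
```

```bash
python3 -c "
from h import *
strip('c8')"
```

```text
t 16.03 box [ 0.0764 -0.0072] z 0.249 F [-0.1 -0.2 -0.3] grip [1.33000e-02 4.60244e+01] yawbox 179.36 tilt [ 0.  0. -1.]
units [0.509 0.042 0.993] roll 0.003
52 x/z near -0.258 0.311 far -0.224 0.328
34 x/z near -0.141 0.275 far -0.105 0.277
484 x/z near -0.115 0.188 far 0.14 0.239
94 x/z near -0.075 0.239 far 0.022 0.236
```

View pics/c8.png

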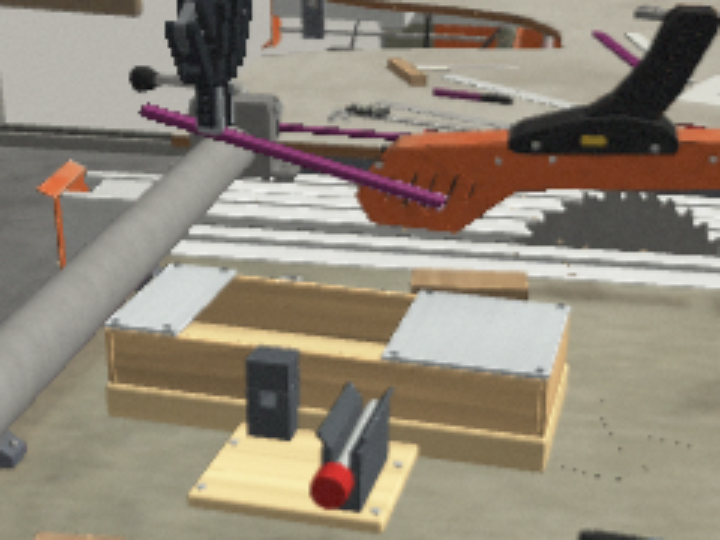

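The strip is held still at z 0.188 to 0.239 m over the opening, and the pin is still parked in the groove with the knob at crop (332,485). I'm handing the job in.

```bash
python3 -c "
from workcell import robot
print(robot.job_done())"
```

```text
the job is handed in; nothing more can be done
None
```

The job was handed in at about 16 s of robot time, and the hand-in returned no verdict: the pin is released in the notch, and the gripper holds the strip still over the opening with its ends about 10 and 15 cm above the covers.

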